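# Spot-check the hotplate with the infrared thermometer

## Robot

A 7-joint arm with a two-finger parallel gripper is mounted at the origin on the work surface. World frame = base frame: x ahead of the robot, y to its left, z up, the work surface at z = 0. Lengths are in mm, angles in rad, forces in N, time in s.
With the tool pointing down it reaches from about 400 to 900 mm from the base axis. Payload 5.5 kg.
Tool frame: the origin (TCP) lies where the fingers leave the gripper's body, on its centre line; the fingertips stand 73 mm ahead of it and the grasp point (between the pads) lies 54 mm ahead of it; z points along the fingers, y is the line along which they close (so a half turn about z gives the same grasp; the last joint's range is limited). The gripper opens to 85 mm and grips with 20 to 120 N. Pads are 22 mm wide; open, the fingers measure 114 mm over their backs; the gripper's body (76 mm by 85 mm) begins 54 mm behind the grasp point. The pads swing forward as they close: fully open they stand 13 mm farther back than shut.
Start: joints at [-0.939, 0.501, -0.427, 1.55, 0.221, 1.138, -0.21], TCP at [234.288, 606.306, 303.91] pointing down, gripper open.
Joint ranges: [-2.88, 2.88], [-0.31, 2.03], [-1.54, 1.56], [0.2, 2.42], [-1.41, 4.55], [0.19, 2.02], [-2.57, 2.57]. Speed limits (rad/s): [2.57, 2.57, 3.14, 3.14, 3.14, 3.14, 3.14].

## Interface

Orientations are given as a unit quaternion [x, y, z, w].
In Python, from station import * gives the robot as it stands.
- The arm moves only by the tool play_rows, never from a script. Its arguments are lists of equal length, an entry for each row: "translation": the shift along the tool's x, y, z in cm, a list of three; "twist": the turn, a rotation vector about the tool's x, y, z in rad, a list of three; "gripper": the opening in per cent of the stroke, from 0 (shut) to 100 (fully open). In form: {"translation": [[dx, dy, dz], ...], "twist": [[wx, wy, wz], ...], "gripper": [gripper, ...]}. A call has 1 to 10 rows; each row shifts and turns the commanded pose from where the row before left it, along the tool's axes as they then stand; what a row does not reach is not made up. A row lasts 1/8 s, in which the tool goes at most 62.5 mm and 10.7 degrees, less where a joint would pass 70% of its speed; a pose out of reach is approached as far as the arm can. A call is refused whole if a number of a shift passes 6.25 or a number of a turn 0.188, either way. A call with a gripper value outside its range is refused whole. The fingers move at their own pace and stop on an object; "grip_force" is the grip in N (left out, the last holds). Time passes only in rows, so rows that do not move let the fingers close. It gives the time, the measured TCP pose, the force, the opening and the grip force at its end, in the units of the state.
- sense(): the state, without advancing time (a new reading comes with each control period).
- snapshot(name): name is "side" or "top"; returns a dict with "image" (480x640x3 uint8, red, green, blue), "depth" (480x640 float32, mm along the optical axis (not along the pixel's ray), 0 where there is no reading), "fov_y" (degrees; the focal length in pixels is half the picture's height over the tangent of half this angle, whatever the lens; pixels are square), "cx", "cy" (the principal point, pixels), "rvec" (rotation vector, rad) and "tvec" (3), from world to camera coordinates, as OpenCV has them. Camera axes: x right, y down, z forward; pixel columns grow to the right and rows downward; lengths in mm; the calibration is good to about 2 mm. A picture is of the moment at which its call begins.
- job_done(): hands the job in; it is judged then, once.
The state is a dict: "time": time; "qpos": joint angles; "qvel": joint speeds; "tau": joint torques, N m; "eef_pos": TCP position; "tcp_rot": TCP orientation; "contact_force": force on the tool from outside, world axes, zero at the start; "torque": the same for the moment, N m; "opening": finger opening in mm; "grasp_force": force on a finger pad.
Only numpy, scipy, OpenCV 4.12 (cv2) and the standard library are available. Lean on these libraries where they do the work, as an engineer would, in place of code of your own. Each camera call takes 0.05 s, during which the arm holds its last target. There are 200 camera calls.

## Task

Take the cover off the hotplate and set it down flat in the middle of the round cork mat. Then pick up the yellow infrared thermometer, aim its nose down at the black dot on the plate at about 45 degrees from about 10 cm away, without touching the hotplate with it, and hold it steady there for two seconds. Finally lay the thermometer back in its grey cradle; do not drop either thing, and leave the beaker and the bottle where they are.

Things in the scene. Friction and masses are not known exactly. Their poses are not given: they have to be found in the camera images.
- hotplate: White laboratory hotplate, fixed to the bench: housing 255 x 160 mm, its top 82 mm high, with a round white ceramic plate 140 mm across whose top is 96 mm high. Origin on the bench under the centre of the plate; z up; the control face with two blue knobs looks to its -x, 162 mm (knobs 180 mm) from the origin; the housing ends at x = +95 mm, y = +-80 mm.
- dot (a point): Centre of the matt black measuring dot, 36 mm across, in the middle of the hotplate's top face (96 mm above the bench); hidden under the cover at first. z points up, out of the plate.
- cover: Loose round aluminium cover lying centred on the plate, 124 mm across, 12 mm thick, about 0.25 kg. Origin at the centre of its underside, z up. A black cylindrical knob 30 mm across stands on its middle, from 22 to 48 mm above the underside, on a 20 mm neck.
- mat: Round cork mat, 160 mm across and 5 mm thick, fixed to the bench. Origin at the centre of its underside.
- cradle: Grey cradle for the thermometer, fixed to the bench: a foot 110 x 70 x 8 mm with two U-shaped rests, 14 mm long each, centred at x = -42 and +42 mm. The handle lies along x on their seats, 45 mm above the bench, between cheeks about 44 mm apart that rise to 60 mm; 70 mm are open between the rests. Origin on the bench under its centre, z up.
- thermometer: Infrared thermometer wand, about 0.16 kg, at first lying in the cradle with its axes nearly along the cradle's. Yellow box-shaped handle along x, 30 mm wide (y), 28 mm high (z), from x = -70 to +75 mm; a black round head 30 mm across continues from its front end, bent 30 degrees downwards (towards -z). Origin under the middle of the handle, on its underside; +x points to the head, z up.
- nose (a point): Centre of the thermometer's nose (the red lens at the end of the head), at x = +120, y = 0, z = -16 mm in the thermometer's frame. Its x axis is the line of sight, out of the nose: 30 degrees below the handle's +x. Its y axis is the thermometer's y.
- beaker: Empty glass beaker, 70 mm across, 95 mm high; loose bystander. Origin at the centre of its underside.
- bottle: Closed amber bottle with blue cap, 66 mm across, 130 mm high; loose bystander. Origin at the centre of its underside.
There are look-alikes about, which are no part of the job. Of the things that look like the cover, the largest one is meant.

How it is judged:
By the outcome, as a careful person would: the job done as asked, in the order asked, and still so for the second after the job is handed in, with the robot touching nothing.
It also fails if it takes over 64 s, if anything falls off the work surface, if the arm or the gripper's body presses on something with over 40 N, if the wrist force passes 120 N, or if a joint passes its speed limit or range.

## Working session

There is one attempt and no reset: what is moved stays moved. The work goes in short steps, Python scripts to look and compute and a tool call to move; the robot and the scene stay as the last step left them, time stands still between calls to the robot, and variables do not carry over. Pictures are saved under pics/ and viewed, at most 10 in all, crops included, and the job is handed in when it is done.

Besides the shell and the picture viewer there is one more tool, called after "Emit:" as name(argument=value, ...) on one line, values as JSON. play_rows: Moves the arm, as the interface text tells. Its arguments: {"type":"object","properties":{"translation":{"type":"array"},"twist":{"type":"array"},"gripper":{"type":"array"},"grip_force":{"type":"number"}},"required":["translation","twist","gripper"]}

```bash
mkdir -p pics; cat > h.py <<'E'
from station import *
import numpy as np, cv2
from scipy.spatial.transform import Rotation as R
def cam(s):
    f=240/np.tan(np.radians(s["fov_y"])/2)
    Rm=cv2.Rodrigues(np.array(s["rvec"],float))[0]; t=np.array(s["tvec"],float)
    return f,Rm,t
def cloud(s):
    f,Rm,t=cam(s); v,u=np.mgrid[:480,:640]; d=s["depth"].astype(float)
    P=np.dstack([(u-s["cx"])/f*d,(v-s["cy"])/f*d,d])
    W=(P-t)@Rm; W[d<=0]=np.nan
    return W
def ray(s,u,v,z):
    f,Rm,t=cam(s); d=Rm.T@np.array([(u-s["cx"])/f,(v-s["cy"])/f,1]); c=-Rm.T@t
    return c+d*(z-c[2])/d[2]
def save(s,n,crop=None,k=1):
    im=cv2.cvtColor(s["image"],cv2.COLOR_RGB2BGR)
    if crop: a,b,c,d=crop; im=im[b:d,a:c]
    cv2.imwrite("pics/"+n,cv2.resize(im,None,fx=k,fy=k))
E
python3 - <<'E'
from h import *
for n in("top","side"):
    s=snapshot(n); save(s,n+"0.png"); np.save(n+"0.npy",s,allow_pickle=True)
    f,Rm,t=cam(s); print(n,f,-Rm.T@t,Rm[2],s["cx"],s["cy"])
st=sense(); print({k:np.round(v,3) for k,v in st.items()})
E
```

```text
top 484.62211469363194 [ 433.94737712  -15.6563696  1173.78758238] [ 0.13562782  0.01380823 -0.99066363] 321.4162901158127 241.75111821988793
side 542.347748694329 [ 285.38109163 -753.54486932  830.7189921 ] [ 0.28992469  0.68891395 -0.66433519] 318.52045529554414 235.29072883460893
{'time': np.float64(0.1), 'qpos': array([-0.939,  0.502, -0.427,  1.551,  0.221,  1.138, -0.21 ]), 'qvel': array([-0.001, -0.002,  0.   , -0.002, -0.   , -0.001, -0.001]), 'tau': array([-1.1000e-02, -5.7082e+01, -5.8390e+00, -2.8174e+01,  1.0000e-02,
        6.0000e-03, -0.0000e+00]), 'eef_pos': array([234.171, 605.805, 302.945]), 'tcp_rot': array([ 0.183,  0.983, -0.001, -0.   ]), 'contact_force': array([ 0.287, -1.032,  0.909]), 'torque': array([ 0.027, -0.005, -0.055]), 'grasp_force': np.float64(0.0), 'opening': np.float64(85.318)}
```

View pics/top0.png

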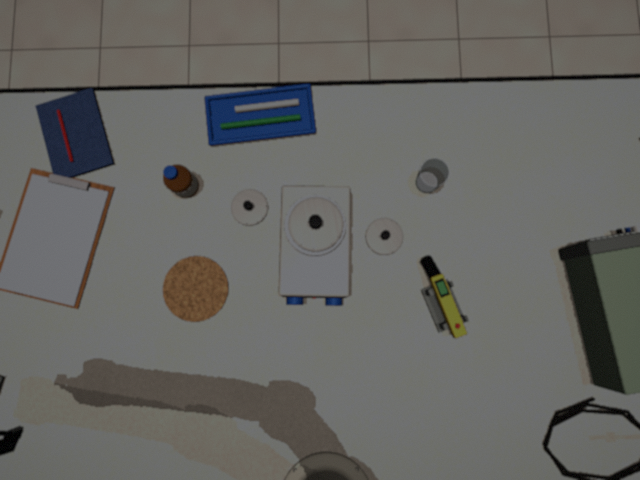

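View pics/side0.png

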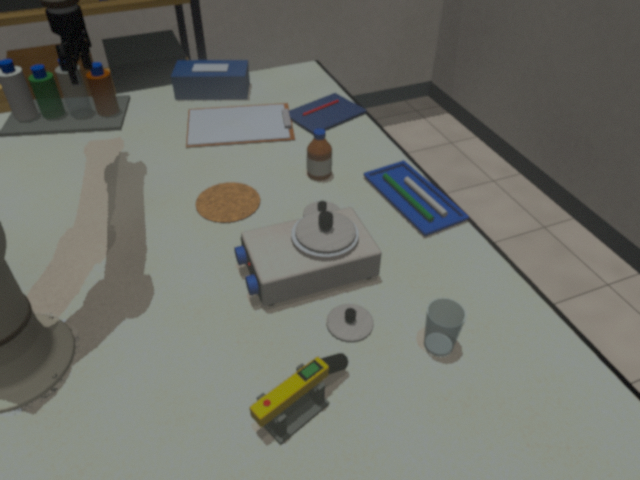

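The top view shows three cover look-alikes: a large disc on the hotplate at (316,222), and small lidded discs at (249,207) and (385,236). The large one on the hotplate is the one I want. The mat is at (196,288), the thermometer runs from its head at (430,265) to its tail at (460,333), the beaker is at (432,176) and the bottle at (180,180).

```bash
python3 - <<'E'
from h import *
s=np.load("top0.npy",allow_pickle=True).item(); W=cloud(s)
save(s,"crop0.png",(220,160,480,350),3)
hsv=cv2.cvtColor(s["image"],cv2.COLOR_RGB2HSV)
H,S,V=[hsv[...,i].astype(int) for i in range(3)]
def blob(m,box,name,z=None):
    a,b,c,d=box; M=np.zeros((480,640),np.uint8); M[b:d,a:c]=m[b:d,a:c]
    n,l,st,ce=cv2.connectedComponentsWithStats(M); i=1+np.argmax(st[1:,4]); p=l==i
    X=W[p]; X=X[~np.isnan(X[:,0])]
    print(name,"px",ce[i].round(1),st[i],"med",np.median(X,0).round(1),"lo",np.percentile(X,3,0).round(),"hi",np.percentile(X,97,0).round(), "ray",ray(s,*ce[i],z).round(1) if z else "")
    return p,X
blob(V<60,(295,200,340,245),"knob",144)
# cover disc top z=108
m=(np.abs(W[...,2]-108)<5); blob(m,(280,190,355,260),"disc",108)
m=(np.abs(W[...,2]-82)<5); p,X=blob(m,(260,170,370,310),"housing",82)
q=np.argwhere(p)[:,::-1].astype(np.float32)
XY=X[:,:2].astype(np.float32); print(cv2.minAreaRect(XY))
p,X=blob((S>70)&(H<25),(150,240,240,330),"mat",5)
p,X=blob((H>22)&(H<35)&(S>110),(410,240,480,350),"yellow",73)
q=np.argwhere(p)[:,::-1].astype(np.float32); r=cv2.minAreaRect(q); print(r,[ray(s,*c,73).round(1) for c in cv2.boxPoints(r)])
print("yellow z",np.percentile(X[:,2],[5,25,50,75,95]))
p,X=blob((V<60),(410,240,445,280),"head",60)
for nm,b in(("beaker",(405,150,455,200)),("bottle",(155,155,205,205))): blob(W[...,2]>40,b,nm)
E
```

```text
knob px [315.1 221.5] [309 215  14  14 147] med [619.8  11.7 144. ] lo [608.  -1. 127.] hi [633.  24. 148.] ray [619.3  11.5 144. ]
disc px [315.5 223.7] [ 288  197   56   54 2132] med [619.1  11.3 108.1] lo [568. -41. 104.] hi [675.  64. 112.] ray [620.7  11.7 108. ]
housing px [314.7 251. ] [ 279  185   72  113 4583] med [536.8  15.5  82.3] lo [467. -62.  78.] hi [710.  92.  86.] ray [562.5  15.2  82. ]
((588.3322143554688, 15.067398071289062), (159.60354614257812, 256.7061462402344), 87.87483978271484)
mat px [195.  288.5] [ 163  256   65   66 3348] med [486.4 307.3   5.7] lo [419. 239.   1.] hi [555. 376.  10.] ray [486.5 307.6   5. ]
yellow px [448.4 306.9] [430 273  36  65 769] med [ 428.9 -283.7   72.9] lo [ 371. -311.   61.] hi [ 501. -251.   77.] ray [ 431.3 -282.2   73. ]
((447.6751403808594, 304.5482482910156), (66.91156005859375, 15.548973083496094), 67.52056884765625) [array([ 500.1, -239.3,   73. ]), array([ 513. , -272.4,   73. ]), array([ 374.3, -321.9,   73. ]), array([ 361.8, -289.4,   73. ])]
yellow z [63.7046532  71.12071505 72.89703008 74.42076488 76.28681209]
head px [429.3 266.6] [420 256  20  24 268] med [ 524.5 -247.4   54.8] lo [ 502. -264.   32.] hi [ 547. -234.   70.] ray [ 523.9 -246.7   60. ]
beaker px [433.6 172.1] [417 157  33  34 547] med [ 747.5 -265.9   77.2] lo [ 706. -292.   43.] hi [ 770. -229.   98.] ray 
bottle px [178.4 178.8] [163 164  33  32 793] med [733.1 324.1  92.7] lo [711. 303.  46.] hi [766. 356. 132.] ray
```

View pics/crop0.png

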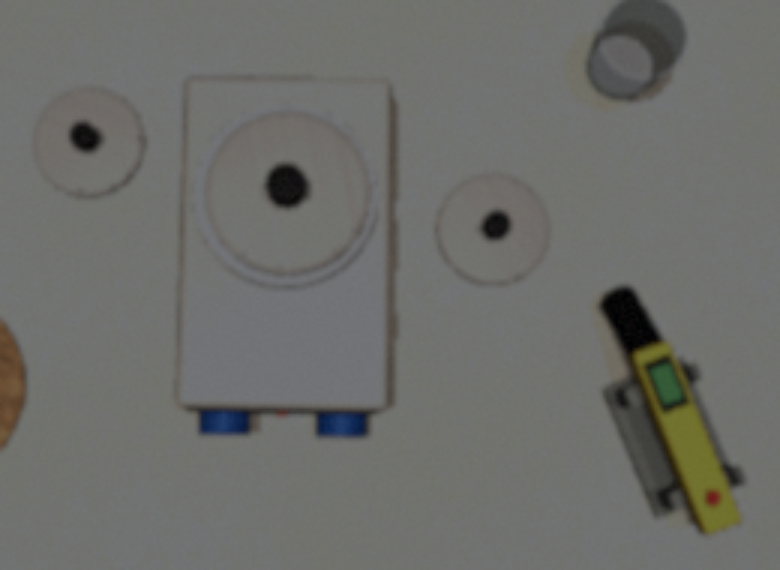

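The crop confirms the choice: the large cover sits centred on the hotplate plate with its knob at crop (287,186). The two smaller discs lie on the bench.

```bash
cat >> h.py <<'E'
from scipy.linalg import logm
def down(yaw_y):  # tool z down, tool y at world yaw (deg)
    a=np.radians(yaw_y); y=np.array([np.cos(a),np.sin(a),0]); z=np.array([0,0,-1.]); return np.c_[np.cross(y,z),y,z]
def plan(p,Rt,N,p0=None,R0=None):
    st=sense(); p0=np.array(st["eef_pos"]) if p0 is None else np.array(p0)
    R0=R.from_quat(st["tcp_rot"]).as_matrix() if R0 is None else R0
    w=R.from_matrix(R0.T@Rt).as_rotvec()/N; E=R.from_rotvec(w).as_matrix()
    A=sum(np.linalg.matrix_power(E,i) for i in range(N))
    d=np.linalg.solve(A,R0.T@(np.array(p)-p0))/10
    print("N",N,"d cm",d.round(2),"w",w.round(4),"|",p0.round(1))
E
python3 - <<'E'
from h import *
plan([620,11.5,260],down(0),16)
E
```

```text
N 16 d cm [-4.7  -0.29  0.27] w [-0.0001  0.0001  0.0751] | [234.2 605.8 302.9]
```

Emit:
play_rows(translation=[[-4.7,-0.29,0.27],[-4.7,-0.29,0.27],[-4.7,-0.29,0.27],[-4.7,-0.29,0.27],[-4.7,-0.29,0.27],[-4.7,-0.29,0.27],[-4.7,-0.29,0.27],[-4.7,-0.29,0.27]], twist=[[0,0,0.075],[0,0,0.075],[0,0,0.075],[0,0,0.075],[0,0,0.075],[0,0,0.075],[0,0,0.075],[0,0,0.075]], gripper=[100,100,100,100,100,100,100,100])

```text
time: 1.1
eef_pos: [520.6, 367.8, 281.7]
tcp_rot: [0.467, 0.884, -0.0, -0.0]
contact_force: [0.2, 0.1, -0.7]
opening: 85.5
grasp_force: 0.0
```

Emit:
play_rows(translation=[[-4.7,-0.29,0.27],[-4.7,-0.29,0.27],[-4.7,-0.29,0.27],[-4.7,-0.29,0.27],[-4.7,-0.29,0.27],[-4.7,-0.29,0.27],[-4.7,-0.29,0.27],[-4.7,-0.29,0.27],[0,0,0],[0,0,0]], twist=[[0,0,0.075],[0,0,0.075],[0,0,0.075],[0,0,0.075],[0,0,0.075],[0,0,0.075],[0,0,0.075],[0,0,0.075],[0,0,0],[0,0,0]], gripper=[100,100,100,100,100,100,100,100,100,100])

```text
time: 2.35
eef_pos: [621.5, 12.8, 260.3]
tcp_rot: [0.706, 0.708, 0.0, -0.001]
contact_force: [0.1, 1.2, 0.5]
opening: 85.5
grasp_force: 0.0
```

```bash
python3 - <<'E'
from h import *
st=sense(); print(st["time"],st["eef_pos"].round(1),st["tcp_rot"].round(3),st["qpos"].round(2),st["contact_force"].round(1))
plan([620,11.5,190],down(0),6)
E
```

```text
2.35 [621.5  12.8 260.3] [ 0.706  0.708  0.    -0.001] [-0.07  0.46  0.01  1.68 -0.    1.   -0.06] [0.1 1.2 0.5]
N 6 d cm [-0.02 -0.02  1.17] w [-0.0001 -0.0001  0.0004] | [621.5  12.8 260.3]
```

Emit:
play_rows(translation=[[-0.13,-0.15,1.2],[0,0,1.2],[0,0,1.2],[0,0,1.2],[0,0,1.2],[0,0,1.0],[0,0,0],[0,0,0],[0,0,0],[0,0,0]], twist=[[0,0,0],[0,0,0],[0,0,0],[0,0,0],[0,0,0],[0,0,0],[0,0,0],[0,0,0],[0,0,0],[0,0,0]], gripper=[100,100,100,100,100,100,100,20,20,20], grip_force=50)

```text
time: 3.6
eef_pos: [620.5, 11.0, 191.2]
tcp_rot: [0.706, 0.708, 0.0, 0.0]
contact_force: [2.3, -0.3, 5.0]
opening: 32.2
grasp_force: 4.7
```

Emit:
play_rows(translation=[[0,0,0],[0,0,0],[0,0,0]], twist=[[0,0,0],[0,0,0],[0,0,0]], gripper=[10,10,10])

```text
time: 3.98
eef_pos: [620.9, 11.0, 191.5]
tcp_rot: [0.706, 0.708, 0.001, 0.001]
contact_force: [0.3, 0.6, 5.6]
opening: 28.2
grasp_force: 50.0
```

Emit:
play_rows(translation=[[0,0,-0.5],[0,0,-0.8],[0,0,-1.2],[0,0,-1.5],[0,0,-1.5],[0,0,-1.5],[0,0,0]], twist=[[0,0,0],[0,0,0],[0,0,0],[0,0,0],[0,0,0],[0,0,0],[0,0,0]], gripper=[10,10,10,10,10,10,10])

```text
time: 4.85
eef_pos: [621.2, 11.0, 262.8]
tcp_rot: [0.706, 0.708, 0.001, 0.001]
contact_force: [-0.3, 0.1, -2.6]
opening: 28.3
grasp_force: 49.7
```

```bash
python3 - <<'E'
from h import *
s=snapshot("side"); save(s,"lift.png",(200,80,480,320),2)
plan([486.5,307.3,258],down(0),14)
E
```

```text
N 14 d cm [ 2.12 -0.96  0.03] w [ 0.0001 -0.      0.0001] | [620.6  11.  261.6]
```

View pics/lift.png

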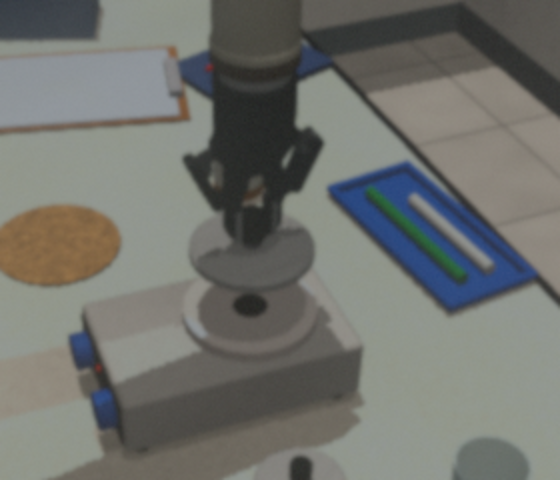

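The cover hangs level in the gripper above the plate, and the black dot is visible at crop (250,305).

Emit:
play_rows(translation=[[1.0,-0.4,0],[1.6,-0.7,0],[2.4,-1.1,0.03],[2.5,-1.15,0.03],[2.5,-1.15,0.03],[2.5,-1.15,0.03],[2.5,-1.15,0.03],[2.5,-1.15,0.03],[2.5,-1.15,0.03],[2.5,-1.15,0.03]], twist=[[0,0,0],[0,0,0],[0,0,0],[0,0,0],[0,0,0],[0,0,0],[0,0,0],[0,0,0],[0,0,0],[0,0,0]], gripper=[10,10,10,10,10,10,10,10,10,10])

```text
time: 6.15
eef_pos: [515.4, 237.9, 257.8]
tcp_rot: [0.706, 0.708, -0.0, -0.0]
contact_force: [0.6, -1.0, -3.2]
opening: 28.8
grasp_force: 49.7
```

Emit:
play_rows(translation=[[2.5,-1.1,0.03],[2.2,-1.0,0.03],[1.6,-0.7,0],[0.8,-0.4,0],[0,0,0],[0,0,0]], twist=[[0,0,0],[0,0,0],[0,0,0],[0,0,0],[0,0,0],[0,0,0]], gripper=[10,10,10,10,10,10])

```text
time: 6.9
eef_pos: [485.7, 305.6, 257.6]
tcp_rot: [0.707, 0.707, -0.0, 0.0]
contact_force: [-0.1, -0.9, -2.5]
opening: 27.9
grasp_force: 49.7
```

```bash
python3 - <<'E'
from h import *
plan([486.5,307.4,103],down(0),10)
s=snapshot("top"); W=cloud(s); z=W[...,2]
d=np.hypot(W[...,0]-486,W[...,1]-307)
X=W[(d<75)&(z>60)&(z<120)]; A=np.c_[X[:,:2]-[486,307],np.ones(len(X))]
print(len(X), np.linalg.lstsq(A,X[:,2],rcond=None)[0],np.median(X,0))
E
```

```text
N 10 d cm [0.02 0.01 1.55] w [0.     0.0001 0.0001] | [485.7 305.6 257.6]
0 [0. 0. 0.] [nan nan nan]
  return _methods._mean(a, axis=axis, dtype=dtype,
  ret = um.true_divide(
```

Emit:
play_rows(translation=[[0.17,0.08,1.0],[0,0,2.0],[0,0,2.4],[0,0,2.4],[0,0,2.4],[0,0,2.2],[0,0,1.5],[0,0,0.8],[0,0,0.4],[0,0,0]], twist=[[0,0,0],[0,0,0],[0,0,0],[0,0,0],[0,0,0],[0,0,0],[0,0,0],[0,0,0],[0,0,0],[0,0,0]], gripper=[10,10,10,10,10,10,10,10,10,10])

```text
time: 8.2
eef_pos: [486.1, 308.6, 106.9]
tcp_rot: [0.706, 0.708, 0.0, 0.0]
contact_force: [0.5, -0.6, -1.9]
opening: 28.7
grasp_force: 49.6
```

Emit:
play_rows(translation=[[0,0,0.15],[0,0,0.15],[0,0,0.15],[0,0,0]], twist=[[0,0,0],[0,0,0],[0,0,0],[0,0,0]], gripper=[10,10,10,10])

```text
time: 8.7
eef_pos: [485.8, 308.3, 102.1]
tcp_rot: [0.706, 0.708, -0.0, -0.0]
contact_force: [-0.2, 0.0, -2.3]
opening: 28.3
grasp_force: 49.6
```

Emit:
play_rows(translation=[[0,0,0.1],[0,0,0.1],[0,0,0]], twist=[[0,0,0],[0,0,0],[0,0,0]], gripper=[10,10,10])

```text
time: 9.07
eef_pos: [485.9, 308.4, 100.5]
tcp_rot: [0.706, 0.708, 0.0, -0.0]
contact_force: [-1.2, -0.2, 2.7]
opening: 28.5
grasp_force: 50.1
```

```bash
python3 - <<'E'
from h import *
s=snapshot("side"); W=cloud(s)
d=np.hypot(W[...,0]-486,W[...,1]-308); m=(d>35)&(d<56)&(W[...,2]>8)&(W[...,2]<45)
X=W[m]; A=np.c_[X[:,:2]-[486,308],np.ones(len(X))]; print(len(X),np.linalg.lstsq(A,X[:,2],rcond=None)[0])
E
```

```text
493 [2.60502265e-03 4.22783137e-03 1.52005746e+01]
```

Emit:
play_rows(translation=[[0,0,0],[0,0,0],[0,0,0],[0,0,0],[0,0,-0.8],[0,0,-2],[0,0,-3],[0,0,-4],[0,0,-4],[0,0,-4]], twist=[[0,0,0],[0,0,0],[0,0,0],[0,0,0],[0,0,0],[0,0,0],[0,0,0],[0,0,0],[0,0,0],[0,0,0]], gripper=[50,100,100,100,100,100,100,100,100,100])

```text
time: 10.38
eef_pos: [485.9, 308.4, 281.4]
tcp_rot: [0.706, 0.708, 0.001, 0.0]
contact_force: [-1.1, -0.2, -0.7]
opening: 85.1
grasp_force: 0.0
```

```bash
python3 - <<'E'
from h import *
s=snapshot("side"); W=cloud(s)
d=np.hypot(W[...,0]-486,W[...,1]-308); m=(d<70)&(W[...,2]>11)&(W[...,2]<24)
X=W[m];print("disc",len(X),np.percentile(X,[2,98],0).round(1))
st=sense();print(st["time"],st["eef_pos"],st["opening"])
# thermometer in the side view: yellow
hsv=cv2.cvtColor(s["image"],cv2.COLOR_RGB2HSV).astype(int)
M=(hsv[...,0]>22)&(hsv[...,0]<35)&(hsv[...,1]>110); M[:340]=0; M[:,:240]=0; M[:,360:]=0
X=W[M]; X=X[~np.isnan(X[:,0])]; X=X[X[:,2]>71]
r=cv2.minAreaRect(X[:,:2].astype(np.float32)); print(len(X),r,np.median(X,0)); print(cv2.boxPoints(r))
u,sv,vt=np.linalg.svd(X[:,:2]-X[:,:2].mean(0)); print("mean",X.mean(0),np.degrees(np.arctan2(*vt[0][::-1])))
s=np.load("top0.npy",allow_pickle=True).item();W=cloud(s)
hsv=cv2.cvtColor(s["image"],cv2.COLOR_RGB2HSV).astype(int)
M=(W[...,2]>68)&(W[...,2]<80); M[:250]=0; M[350:]=0; M[:,:410]=0; M[:,480:]=0
X=W[M]; r=cv2.minAreaRect(X[:,:2].astype(np.float32)); print(len(X),r); print(cv2.boxPoints(r))
np.set_printoptions(suppress=True)
M=(W[...,2]>3)&(W[...,2]<14); M[:270]=0; M[350:]=0; M[:,:410]=0; M[:,480:]=0
X=W[M]; print("foot",np.percentile(X,[2,50,98],0).round())
E
```

```text
disc 1045 [[430.3 249.8  11.5]
 [539.7 354.8  18.7]]
10.425 [488.12939597 310.03677259 287.20539963] 85.30293167076881
606 ((435.053955078125, -285.7790222167969), (143.34255981445312, 28.49432945251465), 19.328489303588867) [ 423.47588769 -289.39202966   72.04734601]
[[ 362.70673 -296.0569 ]
 [ 372.13788 -322.9452 ]
 [ 507.40118 -275.50116]
 [ 497.97003 -248.61285]]
mean [ 426.05223796 -289.36466996   72.19431418] -161.7866151119759
885 ((439.2880554199219, -281.81121826171875), (152.36795043945312, 30.85082244873047), 19.538043975830078)
[[ 362.33203 -292.75244]
 [ 372.64954 -321.82684]
 [ 516.2441  -270.87   ]
 [ 505.92657 -241.7956 ]]
foot [[ 337. -369.    3.]
 [ 429. -269.    6.]
 [ 514. -210.   12.]]
```

```bash
python3 - <<'E'
from h import *
st=sense();print(st["eef_pos"])
plan([439.5,-282.6,200],down(-70.4),16,p0=[486,308.4,287.8],R0=down(0))
E
```

```text
[488.12939597 310.03677259 287.20539963]
N 16 d cm [-3.47  1.88  0.55] w [0.     0.     0.0768] | [486.  308.4 287.8]
```

Emit:
play_rows(translation=[[-3.47,1.88,0.55],[-3.47,1.88,0.55],[-3.47,1.88,0.55],[-3.47,1.88,0.55],[-3.47,1.88,0.55],[-3.47,1.88,0.55],[-3.47,1.88,0.55],[-3.47,1.88,0.55]], twist=[[0,0,0.077],[0,0,0.077],[0,0,0.077],[0,0,0.077],[0,0,0.077],[0,0,0.077],[0,0,0.077],[0,0,0.077]], gripper=[100,100,100,100,100,100,100,100])

```text
time: 11.42
eef_pos: [556.9, 4.5, 235.5]
tcp_rot: [0.888, 0.459, 0.001, 0.0]
contact_force: [0.9, -0.4, -0.0]
opening: 85.6
grasp_force: 0.0
```

Emit:
play_rows(translation=[[-3.47,1.88,0.55],[-3.47,1.88,0.55],[-3.47,1.88,0.55],[-3.47,1.88,0.55],[-3.47,1.88,0.55],[-3.47,1.88,0.55],[-3.47,1.88,0.55],[-3.47,1.88,0.55],[0,0,0],[0,0,0]], twist=[[0,0,0.077],[0,0,0.077],[0,0,0.077],[0,0,0.077],[0,0,0.077],[0,0,0.077],[0,0,0.077],[0,0,0.077],[0,0,0],[0,0,0]], gripper=[100,100,100,100,100,100,100,100,100,100])

```text
time: 12.68
eef_pos: [440.0, -281.8, 191.1]
tcp_rot: [0.985, 0.17, 0.001, -0.0]
contact_force: [-1.4, -0.1, 0.2]
opening: 85.7
grasp_force: 0.0
```

```bash
python3 - <<'E'
from h import *
st=sense(); print(st["qpos"].round(2))
plan([439.5,-282.6,200],down(-70.4),1)
plan([439.5,-282.6,116],down(-70.4),6)
s=snapshot("side"); save(s,"pre.png",(200,280,400,460),3)
E
```

```text
[ 0.24  0.41  0.34  1.99 -0.19  0.78 -0.54]
N 1 d cm [-0.07  0.06 -0.89] w [ 0.0003 -0.0018 -0.0005] | [ 440.  -281.8  191.1]
N 6 d cm [-0.01  0.01  1.25] w [ 0.     -0.0003 -0.0001] | [ 440.  -281.8  191.1]
```

View pics/pre.png

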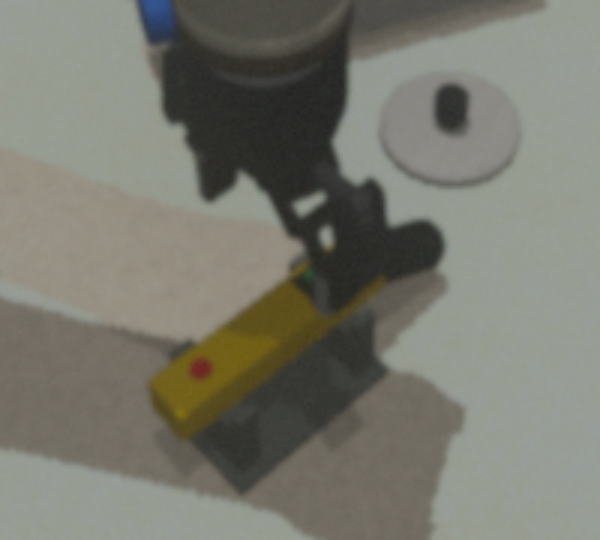

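The open fingers straddle the handle, seen at crop (300,270), clear of the rests. I'll check the cradle centre before descending.

```bash
python3 - <<'E'
from h import *
s=np.load("top0.npy",allow_pickle=True).item()
for u,v in((421,290),(440,332)): print(ray(s,u,v,8).round(1))
a=(ray(s,421,290,8)+ray(s,440,332,8))/2; n=np.radians(19.6-90)
print("cradle",a[:2]+35*np.array([np.cos(n),np.sin(n)]))
E
```

```text
[ 472.4 -235.     8. ]
[ 373.  -275.2    8. ]
cradle [ 434.46095308 -288.07301807]
```

Emit:
play_rows(translation=[[-0.05,0.08,1.5],[0,0,1.6],[0,0,1.6],[0,0,1.5],[0,0,0.9],[0,0,0.5],[0,0,0],[0,0,0],[0,0,0],[0,0,0]], twist=[[0,0,0],[0,0,0],[0,0,0],[0,0,0],[0,0,0],[0,0,0],[0,0,0],[0,0,0],[0,0,0],[0,0,0]], gripper=[100,100,100,100,100,100,100,40,30,20], grip_force=50)

```text
time: 13.98
eef_pos: [439.2, -283.2, 114.5]
tcp_rot: [0.986, 0.17, 0.0, 0.0]
contact_force: [0.8, -0.1, -0.1]
opening: 32.4
grasp_force: 0.0
```

Emit:
play_rows(translation=[[0,0,0],[0,0,0],[0,0,0],[0,0,0]], twist=[[0,0,0],[0,0,0],[0,0,0],[0,0,0]], gripper=[10,10,10,10])

```text
time: 14.48
eef_pos: [439.2, -283.2, 114.6]
tcp_rot: [0.986, 0.17, 0.0, 0.0]
contact_force: [-1.3, 0.6, 5.9]
opening: 29.3
grasp_force: 50.0
```

Emit:
play_rows(translation=[[0,0,-0.4],[0,0,-0.8],[0,0,-1.2],[0,0,-1.8],[0,0,-1.8],[0,0,-1.8],[0,0,-1.4],[0,0,-0.8],[0,0,0],[0,0,0]], twist=[[0,0,0],[0,0,0],[0,0,0],[0,0,0],[0,0,0],[0,0,0],[0,0,0],[0,0,0],[0,0,0],[0,0,0]], gripper=[10,10,10,10,10,10,10,10,10,10], grip_force=60)

```text
time: 15.72
eef_pos: [438.6, -282.8, 213.6]
tcp_rot: [0.986, 0.17, -0.0, -0.0]
contact_force: [-0.1, 0.3, -1.5]
opening: 29.2
grasp_force: 59.4
```

```bash
cat >> h.py <<'E'
def thermo(s,tag=""):
    st=sense(); W=cloud(s); Rt=R.from_quat(st["tcp_rot"]).as_matrix()
    g=st["eef_pos"]+54*Rt[:,2]; hsv=cv2.cvtColor(s["image"],cv2.COLOR_RGB2HSV).astype(int)
    near=np.linalg.norm(W-g,axis=2)
    L=(W-g)@Rt  # tool axes about grasp point
    Y=L[(near<110)&(hsv[...,0]>20)&(hsv[...,0]<36)&(hsv[...,1]>100)]
    # nominal thermo x axis = -tool x or +tool x
    print(tag,"n",len(Y),"lo",np.percentile(Y,2,0).round(1),"hi",np.percentile(Y,98,0).round(1))
    top=Y[Y[:,2]<np.percentile(Y[:,2],60)]
    c=np.polyfit(top[:,0],top[:,2],1); print("  top face z=%.3f*x+%.1f"%tuple(c))
E
python3 - <<'E'
from h import *
st=sense(); print(R.from_quat(st["tcp_rot"]).as_matrix().round(3),st["torque"].round(2),st["eef_pos"])
for n in("top","side"):
    s=snapshot(n); thermo(s,n)
save(s,"lift2.png",(200,200,440,440),2.5)
# dot
s=snapshot("top"); m=(s["image"].max(2)<70); m[:190]=0;m[260:]=0;m[:,:285]=0;m[:,350:]=0
n,l,q,c=cv2.connectedComponentsWithStats(m.astype(np.uint8)); i=1+np.argmax(q[1:,4]); print("dot",q[i],ray(s,*c[i],96))
E
```

```text
[[ 0.942  0.334 -0.001]
 [ 0.334 -0.942  0.001]
 [-0.001 -0.001 -1.   ]] [-0.03 -0.    0.02] [ 438.63619414 -282.83010974  213.63921235]
top n 505 lo [-72.3 -18.1 -27.3] hi [70.4 11.9  7.5]
  top face z=-0.012*x+-15.1
side n 1342 lo [-76.3 -12.1 -12.9] hi [66.1 16.1  9.4]
  top face z=-0.005*x+-11.4
dot [308 218  14  14 169] [621.32551071  14.1640966   96.        ]
```

View pics/lift2.png

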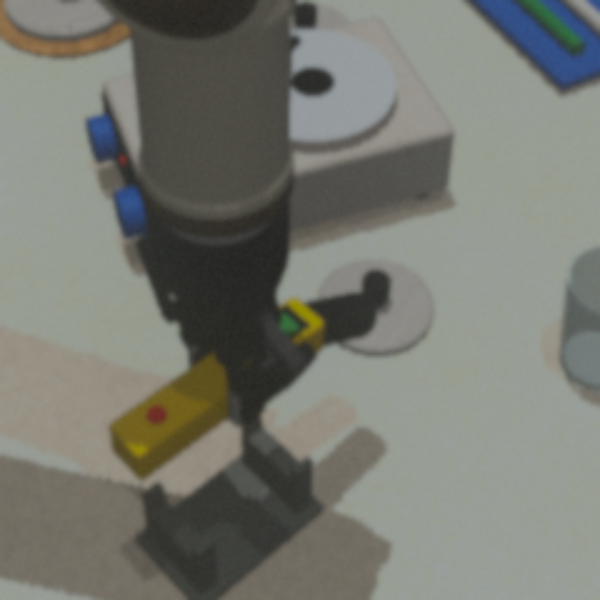

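The thermometer is held level and square in the fingers, with its tail at crop (140,440) and its head at (350,310). The cradle is empty and the dot is visible at (312,82).

```bash
cat >> h.py <<'E'
DOT=np.array([621,13.3,96]); NT=np.array([115.5,0,85.6])
def aim(psi,dist=100):
    a=np.radians(psi); c,s=np.cos(np.radians(15)),np.sin(np.radians(15))
    x=np.array([c*np.cos(a),c*np.sin(a),-s]); y=np.array([np.sin(a),-np.cos(a),0]); Rt=np.c_[x,y,np.cross(x,y)]
    los=Rt@[np.cos(np.pi/6),0,.5]; return DOT-dist*los-Rt@NT,Rt
E
python3 - <<'E'
from h import *
p,Rt=aim(40); print(p,Rt.round(3))
plan(p+[0,0,40],Rt,10)
plan(p,Rt,3,p+[0,0,40],Rt)
E
```

```text
[498.34080995 -89.62328113 279.28752856] [[ 0.74   0.643 -0.198]
 [ 0.621 -0.766 -0.166]
 [-0.259  0.    -0.966]]
N 10 d cm [ 1.33 -1.4  -1.24] w [-0.0048 -0.0258 -0.0355] | [ 438.6 -282.9  213.5]
N 3 d cm [0.35 0.   1.29] w [0. 0. 0.] | [498.3 -89.6 319.3]
```

Emit:
play_rows(translation=[[1.33,-1.4,-1.24],[1.33,-1.4,-1.24],[1.33,-1.4,-1.24],[1.33,-1.4,-1.24],[1.33,-1.4,-1.24],[1.33,-1.4,-1.24],[1.33,-1.4,-1.24],[1.33,-1.4,-1.24],[1.33,-1.4,-1.24],[1.33,-1.4,-1.24]], twist=[[-0.005,-0.026,-0.036],[-0.005,-0.026,-0.036],[-0.005,-0.026,-0.036],[-0.005,-0.026,-0.036],[-0.005,-0.026,-0.036],[-0.005,-0.026,-0.036],[-0.005,-0.026,-0.036],[-0.005,-0.026,-0.036],[-0.005,-0.026,-0.036],[-0.005,-0.026,-0.036]], gripper=[10,10,10,10,10,10,10,10,10,10])

```text
time: 17.12
eef_pos: [498.3, -88.7, 319.9]
tcp_rot: [0.93, 0.342, -0.123, 0.046]
contact_force: [-0.1, 1.2, -1.5]
opening: 29.3
grasp_force: 59.3
```

Emit:
play_rows(translation=[[0,0,0],[0,0,0]], twist=[[0,0,0],[0,0,0]], gripper=[10,10])

```text
time: 17.38
eef_pos: [497.9, -90.3, 319.5]
tcp_rot: [0.931, 0.341, -0.123, 0.046]
contact_force: [-0.6, -0.3, -2.0]
opening: 29.2
grasp_force: 59.3
```

```bash
python3 - <<'E'
from h import *
p,Rt=aim(40)
plan(p,Rt,4)
s=snapshot("side"); thermo(s,"side")
# red lens search
im=s["image"].astype(int); m=(im[...,0]>im[...,1]*1.6)&(im[...,0]>im[...,2]*1.6)&(im[...,0]>50); W=cloud(s)
st=sense();Rm=R.from_quat(st["tcp_rot"]).as_matrix(); n=st["eef_pos"]+Rm@NT; print("nose pred",n)
m&=np.linalg.norm(W-n,axis=2)<60; print(m.sum(), W[m].mean(0) if m.any() else "")
save(s,"aim.png",(200,60,440,320),2.2)
E
```

```text
N 4 d cm [ 0.28 -0.01  0.97] w [0.0008 0.0006 0.0008] | [497.9 -90.3 319.5]
side n 915 lo [-76.8 -12.7 -11.9] hi [41.7 15.8 12.3]
  top face z=-0.024*x+-10.8
nose pred [565.94361827 -33.33019779 206.70922274]
0
```

View pics/aim.png

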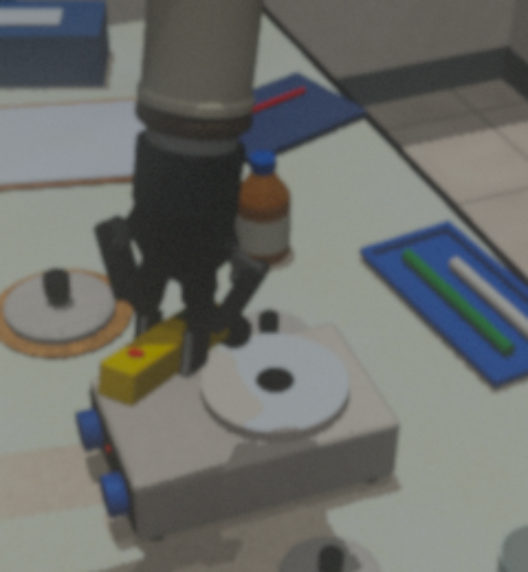

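The thermometer points down at the dot at crop (275,380), with its head at (237,330). The cover lies flat on the mat at (58,305).

Emit:
play_rows(translation=[[0.28,0,0.97],[0.28,0,0.97],[0.28,0,0.97],[0.28,0,0.97],[0,0,0],[0,0,0]], twist=[[0.001,0.001,0.001],[0.001,0.001,0.001],[0.001,0.001,0.001],[0,0,0],[0,0,0],[0,0,0]], gripper=[10,10,10,10,10,10])

```text
time: 18.18
eef_pos: [499.1, -88.9, 279.8]
tcp_rot: [0.931, 0.34, -0.122, 0.045]
contact_force: [-0.2, 0.7, -1.2]
opening: 29.3
grasp_force: 59.3
```

```bash
python3 - <<'E'
from h import *
st=sense();Rm=R.from_quat(st["tcp_rot"]).as_matrix(); n=st["eef_pos"]+Rm@NT; los=Rm@[np.cos(np.pi/6),0,.5]
v=DOT-n; print("nose",n,"dist",np.linalg.norm(v),"elev",np.degrees(np.arcsin(-los[2])),"miss",np.linalg.norm(np.cross(los,v)))
plan(*aim(40),1)
for k in("side","top"):
    s=snapshot(k); W=cloud(s); dark=s["image"].max(2)<70
    L=(W-n)@np.c_[los,Rm[:,1],np.cross(los,Rm[:,1])]
    m=dark&(L[...,0]>-40)&(L[...,0]<20)&(np.hypot(L[...,1],L[...,2])<30); X=L[m]
    print(k,len(X),np.percentile(X,[2,50,98],0).round(1).tolist() if len(X) else "")
E
```

```text
nose [567.63826529 -31.25105676 167.32247286] dist 99.59501255237093 elev 44.91239671215836 miss 1.4533916838477836
N 1 d cm [-0.09  0.01  0.07] w [ 0.0007 -0.0015  0.0014] | [499.1 -88.9 279.8]
side 70 [[-38.4, 7.8, -8.3], [-23.8, 13.4, 3.4], [-9.2, 15.3, 14.0]]
top 0
```

Emit:
play_rows(translation=[[0,0,0],[0,0,0],[0,0,0],[0,0,0],[0,0,0],[0,0,0],[0,0,0],[0,0,0],[0,0,0],[0,0,0]], twist=[[0,0,0],[0,0,0],[0,0,0],[0,0,0],[0,0,0],[0,0,0],[0,0,0],[0,0,0],[0,0,0],[0,0,0]], gripper=[10,10,10,10,10,10,10,10,10,10])

```text
time: 19.52
eef_pos: [498.9, -88.9, 279.6]
tcp_rot: [0.932, 0.34, -0.122, 0.045]
contact_force: [-0.4, -0.2, -0.9]
opening: 29.1
grasp_force: 59.3
```

Emit:
play_rows(translation=[[0,0,0],[0,0,0],[0,0,0],[0,0,0],[0,0,0],[0,0,0],[0,0,0],[0,0,0],[0,0,0],[0,0,0]], twist=[[0,0,0],[0,0,0],[0,0,0],[0,0,0],[0,0,0],[0,0,0],[0,0,0],[0,0,0],[0,0,0],[0,0,0]], gripper=[10,10,10,10,10,10,10,10,10,10])

```text
time: 20.78
eef_pos: [498.9, -88.9, 279.7]
tcp_rot: [0.932, 0.34, -0.122, 0.045]
contact_force: [1.4, -0.5, -1.4]
opening: 29.2
grasp_force: 59.3
```

Emit:
play_rows(translation=[[0,0,0],[0,0,0],[0,0,0],[0,0,0],[0,0,-1],[0,0,-1.5],[0,0,-1.5]], twist=[[0,0,0],[0,0,0],[0,0,0],[0,0,0],[0,0,0],[0,0,0],[0,0,0]], gripper=[10,10,10,10,10,10,10])

```text
time: 21.65
eef_pos: [507.4, -82.0, 319.8]
tcp_rot: [0.932, 0.34, -0.121, 0.045]
contact_force: [-0.4, 0.2, -1.3]
opening: 28.5
grasp_force: 59.3
```

```bash
python3 - <<'E'
from h import *
plan([439.2,-283.2,214],down(-70.4),11)
E
```

```text
N 11 d cm [-1.33  1.25  1.17] w [0.0043 0.0233 0.0323] | [507.4 -82.  319.8]
```

Emit:
play_rows(translation=[[-1.33,1.25,1.17],[-1.33,1.25,1.17],[-1.33,1.25,1.17],[-1.33,1.25,1.17],[-1.33,1.25,1.17],[-1.33,1.25,1.17],[-1.33,1.25,1.17],[-1.33,1.25,1.17],[-1.33,1.25,1.17],[-1.33,1.25,1.17]], twist=[[0.004,0.023,0.032],[0.004,0.023,0.032],[0.004,0.023,0.032],[0.004,0.023,0.032],[0.004,0.023,0.032],[0.004,0.023,0.032],[0.004,0.023,0.032],[0.004,0.023,0.032],[0.004,0.023,0.032],[0.004,0.023,0.032]], gripper=[10,10,10,10,10,10,10,10,10,10])

```text
time: 22.9
eef_pos: [447.5, -268.2, 225.6]
tcp_rot: [0.982, 0.188, -0.012, 0.006]
contact_force: [-0.0, -0.6, -0.7]
opening: 28.9
grasp_force: 59.3
```

Emit:
play_rows(translation=[[-1.33,1.25,1.17],[0,0,0],[0,0,0],[0,0,0]], twist=[[0.004,0.023,0.032],[0,0,0],[0,0,0],[0,0,0]], gripper=[10,10,10,10])

```text
time: 23.4
eef_pos: [440.1, -283.3, 214.1]
tcp_rot: [0.985, 0.173, -0.001, 0.002]
contact_force: [-0.2, -0.1, -2.0]
opening: 29.3
grasp_force: 59.3
```

```bash
python3 - <<'E'
from h import *
plan([439.2,-283.2,170],down(-70.4),4)
s=snapshot("side"); thermo(s,"side"); s=snapshot("top"); thermo(s,"top")
E
```

```text
N 4 d cm [-0.02 -0.01  1.1 ] w [0.0008 0.0008 0.0015] | [ 440.1 -283.3  214.1]
side n 1333 lo [-76.2 -12.1 -13.1] hi [66.5 15.9  9.9]
  top face z=-0.006*x+-11.5
top n 488 lo [-71.4 -16.  -17.1] hi [70.  11.9  8.3]
  top face z=-0.006*x+-14.5
```

Emit:
play_rows(translation=[[-0.08,0,1.1],[0,0,1.6],[0,0,1.8],[0,0,1.8],[0,0,1.4],[0,0,0.8],[0,0,0.5],[0,0,0.3],[0,0,0.3],[0,0,0]], twist=[[0.001,0.001,0.002],[0.001,0.001,0.002],[0.001,0.001,0.002],[0,0,0],[0,0,0],[0,0,0],[0,0,0],[0,0,0],[0,0,0],[0,0,0]], gripper=[10,10,10,10,10,10,10,10,10,10])

```text
time: 24.75
eef_pos: [438.0, -284.7, 117.6]
tcp_rot: [0.986, 0.169, -0.0, 0.0]
contact_force: [-0.2, -0.2, -0.8]
opening: 29.0
grasp_force: 59.4
```

Emit:
play_rows(translation=[[0,0,0.1],[0,0,0.1],[0,0,0]], twist=[[0,0,0],[0,0,0],[0,0,0]], gripper=[10,10,10])

```text
time: 25.12
eef_pos: [438.0, -284.7, 115.5]
tcp_rot: [0.986, 0.169, -0.0, 0.0]
contact_force: [-0.5, -0.4, -1.3]
opening: 29.2
grasp_force: 59.4
```

Emit:
play_rows(translation=[[0,0,0.1],[0,0,0.05],[0,0,0]], twist=[[0,0,0],[0,0,0],[0,0,0]], gripper=[10,10,10])

```text
time: 25.5
eef_pos: [438.0, -284.8, 114.7]
tcp_rot: [0.986, 0.169, -0.0, -0.0]
contact_force: [-2.9, 3.2, 7.5]
opening: 29.3
grasp_force: 60.6
```

Contact felt. I'll look at the fit before releasing.

```bash
python3 - <<'E'
from h import *
s=snapshot("side"); thermo(s,"side"); save(s,"lay.png",(220,320,380,460),4)
E
```

```text
side n 1279 lo [-76.2 -13.3 -13.5] hi [66.7 16.2 12.2]
  top face z=-0.008*x+-11.9
```

View pics/lay.png

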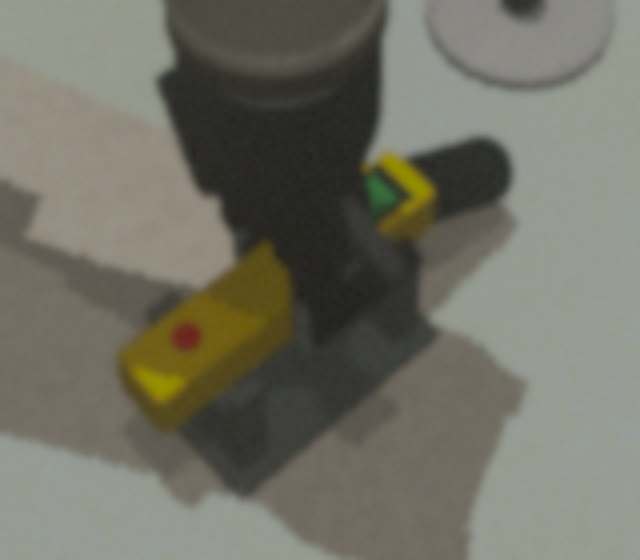

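The handle lies between the cheeks on both rests, with its tail at crop (160,390) and its head at (480,170). Now I release and withdraw.

Emit:
play_rows(translation=[[0,0,0],[0,0,0],[0,0,0],[0,0,0],[0,0,0],[0,0,-1],[0,0,-2],[0,0,-3],[0,0,-4],[0,0,-4]], twist=[[0,0,0],[0,0,0],[0,0,0],[0,0,0],[0,0,0],[0,0,0],[0,0,0],[0,0,0],[0,0,0],[0,0,0]], gripper=[40,70,100,100,100,100,100,100,100,100])

```text
time: 26.8
eef_pos: [437.9, -284.7, 255.8]
tcp_rot: [0.986, 0.169, -0.0, 0.0]
contact_force: [0.1, -0.8, 0.0]
opening: 85.7
grasp_force: 0.0
```

Emit:
play_rows(translation=[[-5,0,-2],[-5,0,-2],[-4,0,0],[0,0,0],[0,0,0],[0,0,0]], twist=[[0,0,0],[0,0,0],[0,0,0],[0,0,0],[0,0,0],[0,0,0]], gripper=[100,100,100,100,100,100])

```text
time: 27.55
eef_pos: [307.2, -330.8, 294.1]
tcp_rot: [0.985, 0.17, -0.0, 0.0]
contact_force: [1.3, 0.4, 0.1]
opening: 85.4
grasp_force: 0.0
```

```bash
python3 - <<'E'
from h import *
s=snapshot("side"); save(s,"end.png")
s=snapshot("top"); W=cloud(s); print(sense()["eef_pos"],sense()["time"])
d=np.hypot(W[...,0]-486,W[...,1]-308); X=W[(d<80)&(W[...,2]>11)&(W[...,2]<24)]; print("disc",np.percentile(X,[2,98],0).round(1))
E
```

```text
[ 307.02434515 -330.86107639  293.95782705] 27.65
disc [[430.5 252.8  12.1]
 [542.1 364.6  21.7]]
```

View pics/end.png

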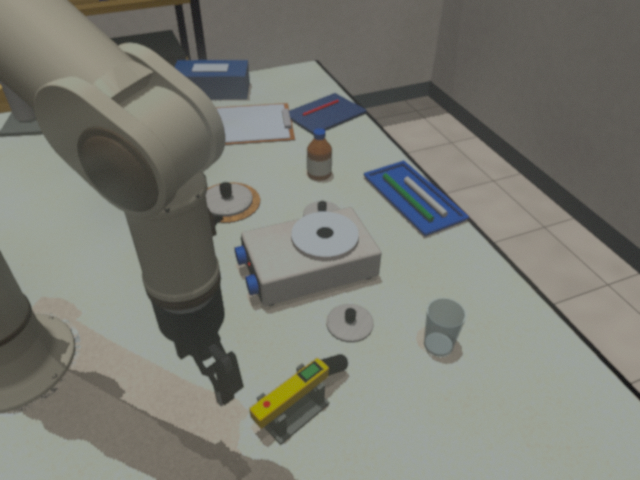

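The thermometer lies in its cradle at (295,390), the cover is centred on the mat at (228,200), and the beaker and bottle are where they were.

```bash
python3 -c "
from station import *
print(job_done())"
```

```text
the job is handed in; nothing more can be done
None
```

The job is handed in: the cover lies flat, centred on the cork mat to within a few millimetres, the thermometer was held on the dot for over two seconds (computed 45° and 100 mm) without touching the hotplate, and it is back in its cradle with the beaker and bottle left where they were, at about 28 s of the 64 s allowed.

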